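Nest a round blank and lock it with a wedge for tack welding

ROBOT

A 7-joint arm with a two-finger parallel gripper is mounted at the origin on the work surface. World frame = base frame: x ahead of the robot, y to its left, z up, the work surface at z = 0. Lengths are in m, angles in rad, forces in N, time in s.
With the tool pointing down it reaches from about 0.4 to 0.9 m from the base axis. Payload 5.5 kg.
Tool frame: the origin (TCP) lies midway between the tips of the shut fingers; the grasp point (between the pads) lies 19 mm behind it; z points along the fingers, y is the line along which they close (so a half turn about z gives the same grasp; the last joint's range is limited). The gripper opens to 92 mm and grips with 3 to 60 N. Pads are 19 mm wide; open, the fingers measure 130 mm over their backs; the gripper's body (75 mm by 190 mm) begins 47 mm behind the grasp point.
Start: joints at [-0.875, 0.501, -0.427, 1.55, 0.221, 1.138, -0.21], TCP at [0.273, 0.59, 0.227] pointing down, gripper open.
Joint ranges: [-2.88, 2.88], [-0.31, 2.03], [-1.54, 1.56], [0.2, 2.42], [-1.41, 4.55], [0.19, 2.02], [-2.57, 2.57]. Speed limits (rad/s): [2.57, 2.57, 3.14, 3.14, 3.14, 3.14, 3.14].

INTERFACE

Orientations are given as a rotation vector (axis times angle).
In Python, from plant import r, grab_frame gives the robot as it stands. The module is installed in compiled form; this text tells all that it offers.
- The arm moves only by the tool servo_tool, never from a script. Its argument "increments" is a list of rows, each an object of numbers: "tx", "ty", "tz": the shift along the tool's x, y, z in cm; "spin": the turn about the tool's z in rad. A call has 1 to 20 rows; each row shifts and turns the commanded pose from where the row before left it, along the tool's axes as they then stand; what a row does not reach is not made up. A row lasts 1/8 s, in which the tool goes at most 62.5 mm and 10.7 degrees, less where a joint would pass 70% of its speed; a pose out of reach is approached as far as the arm can. A call with a gripper value outside its range is refused whole. "claw" is the closure in counts, from 0 (fully open) to 255 (shut), set as the call begins (left out, the last holds). The fingers move at their own pace and stop on an object; "force" is the grip in N (left out, the last holds). Time passes only in rows, so rows that do not move let the fingers close. It gives the time, the measured TCP pose, the force, the opening and the grip force at its end, in the units of the state.
- r.get_obs(): the state, without advancing time (a new reading comes with each control period).
- grab_frame(name): name is "scene" or "top"; returns a dict with "frame" (400x640x3 uint8, blue, green, red), "fx", "fy", "cx", "cy" (pixels), "k1" (the pictures are not rectified: a ray, as slopes to the right and down, at radius r is drawn at 1 + k1 r^2 times it, then the intrinsics apply), "rvec" (rotation vector, rad) and "tvec" (3), from world to camera coordinates, as OpenCV has them. Camera axes: x right, y down, z forward; pixel columns grow to the right and rows downward; lengths in m; the calibration is good to about 2 mm. A picture is of the moment at which its call begins. There is no depth.
- r.finish_job(): hands the job in; it is judged then, once.
The state is a dict: "t": time; "qpos": joint angles; "dq": joint speeds; "joint_efforts": joint torques, N m; "tool_pos": TCP position; "ee_rot": TCP orientation; "force": force on the tool from outside, world axes, zero at the start; "ft_torque": the same for the moment, N m; "gripper_width": opening from 0.0 (shut) to 1.0 (fully open); "finger_force": force on a finger pad.
Only numpy, scipy, OpenCV 4.12 (cv2) and the standard library are available. Lean on these libraries where they do the work, as an engineer would, in place of code of your own. Each camera call takes 0.05 s, during which the arm holds its last target. There are 200 camera calls.

TASK

Set the round steel blank flat on the blue welding jig and nudge it up against both brass pins. Then slide the wedge, thin end first and lying flat on the jig, between the blank and the red stop bar until it is snug, so that the blank stays pressed on both pins and the wedge by itself; do not force it, and leave the other things on the table alone.

Things in the scene. Friction and masses are not known exactly. Their poses are not given: they have to be found in the camera images.
- jig: Blue fixed welding jig: steel plate 150 x 225 mm, 12 mm thick, on the table. Origin at table level under the nest's centre; z up, x points to the two brass pins; the wedge goes in along +y, from the -y side. The plate spans x -95 to +55, y -150 to +75 mm. On its -x side stands a red stop bar parallel to y, 20 mm thick, 80 mm long (y -30 to +50 mm), 30 mm above the plate.
- nest (a point): Point on the jig plate's top face (12 mm above the table) over which the blank's axis stands when the blank touches both pins.
- bar_range (a point): Point of the jig plate's top (jig x -67.8, y 10 mm), the middle of the settings of the red stop bar's face that looks to the pins. The bar is bolted at a different setting each time: the face really lies within 2.3 mm of this point in x, leaving 35.5 to 40 mm to the seated blank. The exact setting is not given: the wedge must be felt tight.
- pin_left: Brass pin, diameter 12 mm, standing 30 mm above the jig plate, fixed; origin at its foot on the plate's top, 23.1 mm in x and +27.6 mm in y from the nest in the jig's axes.
- pin_right: The other brass pin, alike, at 23.1 mm in x and -27.6 mm in y from the nest in the jig's axes.
- disc: Loose round blank of dark steel, diameter 60 mm, 16 mm thick, about 0.35 kg, lying flat on the table at the start; origin at the centre of its underside, z up. Like the jig and wedge it is lightly oiled and slides easily on the jig (1 N or so).
- wedge: Loose yellow-painted aluminium wedge with an orange grip block, about 0.4 kg, flat on the table at the start, z up, x to its thin end. Origin on the underside below the block's middle. Block: x -20 to +18, y -10 to +22 mm, 40 mm tall; grip it across y (32 mm). The taper runs from x 18 to 118 mm, 28 mm tall. In place its x lies along the jig's +y, its y towards the stop bar.
- wedge_butt (a point): Middle of the back face of the wedge's grip block (wedge axes x -20, y +6, z +20 mm): the place to push from. Let go, it slides freely on the jig with about 1 N; tight, it resists sharply. A push of 12 to 20 N along the jig's +y is enough; it then holds itself by friction.
- wedge_tip (a point): Middle of the wedge's thin end (wedge axes x +118, y +7, z +14 mm). The straight face, for the stop bar, is at y = +22 mm all along; the tapered face, for the blank, runs from y = -22 mm at x = 18 to y = -8 mm at x = 118 (44 mm thick narrowing to 30 mm).
- hammer: Hammer lying on the table, a bystander 0.24 m long.
- brush: Brush lying on the table, a bystander.
- coupon: Flat steel test plate 80 x 60 x 8 mm, a bystander.
- tin: Small green tin, diameter 52 mm, 50 mm tall, a bystander.
Things that resemble listed ones, but are neither listed nor needed, are in the scene too. Of the things that look like the disc, take the one that is farthest to the robot's left at the start. Of the things that look like the wedge, take the one that is nearest to the robot's base at the start.

How it is judged:
By the outcome, as a careful person would: the job done as asked, in the order asked, and still so for the second after the job is handed in, with the robot touching nothing.
It also fails if it takes over 72 s, if anything falls off the work surface, if the arm or the gripper's body presses on something with over 40 N, if the wrist force passes 120 N, or if a joint passes its speed limit or range.

## Working session

There is one attempt and no reset: what is moved stays moved. The work goes in short steps, Python scripts to look and compute and a tool call to move; the robot and the scene stay as the last step left them, time stands still between calls to the robot, and variables do not carry over. Pictures are saved under pics/ and viewed, at most 10 in all, crops included, and the job is handed in when it is done.

Besides the shell and the picture viewer there is one more tool, called after "Call:" as name([rows], argument=value, ...), one row to a line, values as JSON. servo_tool: Moves the arm, as the interface text tells. Its arguments: {"type":"object","properties":{"increments":{"type":"array"},"claw":{"type":"number"},"force":{"type":"number"}},"required":["increments"]}

```bash
mkdir -p pics
cat > h.py <<'E'
import numpy as np, cv2
from plant import r, grab_frame
def snap(n,name):
    g=grab_frame(n); cv2.imwrite(f'pics/{name}.png',g['frame']); np.save(f'pics/{name}.npy',{k:g[k] for k in g if k!='frame'},allow_pickle=True); return g
def load(name): return np.load(f'pics/{name}.npy',allow_pickle=True).item()
def px2w(g,u,v,z):
    a,b=(u-g['cx'])/g['fx'],(v-g['cy'])/g['fy']; x,y=a,b
    for _ in range(20):
        s=1+g['k1']*(x*x+y*y); x,y=a/s,b/s
    R=cv2.Rodrigues(np.array(g['rvec'],float))[0]; t=np.array(g['tvec'],float).ravel()
    c=-R.T@t; d=R.T@np.array([x,y,1]); return c+d*(z-c[2])/d[2]
def w2px(g,P):
    P=np.atleast_2d(P).astype(float); R=cv2.Rodrigues(np.array(g['rvec'],float))[0]
    c=P@R.T+np.array(g['tvec'],float).ravel(); x=c[:,0]/c[:,2]; y=c[:,1]/c[:,2]; s=1+g['k1']*(x*x+y*y)
    return np.c_[g['cx']+g['fx']*x*s,g['cy']+g['fy']*y*s]
E
python3 - <<'E'
from h import *
for n in('top','scene'):
    g=snap(n,n+'0'); print(n,{k:np.round(g[k],4) for k in g if k!='frame'})
print(r.get_obs())
E
```

```text
top {'fx': np.float64(416.719), 'fy': np.float64(416.719), 'cx': np.float64(324.7432), 'cy': np.float64(196.9744), 'k1': np.float64(-0.0827), 'rvec': array([ 2.04  , -2.1856,  0.2273]), 'tvec': array([-0.0277,  0.6067,  1.1902])}
scene {'fx': np.float64(377.5228), 'fy': np.float64(377.5228), 'cx': np.float64(320.7186), 'cy': np.float64(199.5997), 'k1': np.float64(0.0228), 'rvec': array([ 2.16  ,  1.5825, -0.4295]), 'tvec': array([-0.1223, -0.4609,  1.4616])}
{'t': 0.1, 'qpos': array([-0.87479895,  0.50173535, -0.42678677,  1.55137433,  0.22084624,
        1.1382902 , -0.21029043]), 'dq': array([ 0.0011665 , -0.00141509,  0.00124455, -0.00219274, -0.00058852,
       -0.00033285,  0.00017722]), 'joint_efforts': array([-1.12920345e-02, -5.67868423e+01, -5.83778322e+00, -2.79916781e+01,
       -6.87870733e-02,  2.41854036e-02,  2.84354428e-05]), 'tool_pos': array([0.27240899, 0.58945833, 0.22577998]), 'ee_rot': array([-6.74361793e-01, -3.06797161e+00,  2.67852243e-03]), 'force': array([ 0.12553314, -0.36322394, -0.49018563]), 'ft_torque': array([-0.03474338, -0.04156533,  0.04237019]), 'finger_force': 0.0, 'gripper_width': 0.9991245886871318}
```

View pics/top0.png

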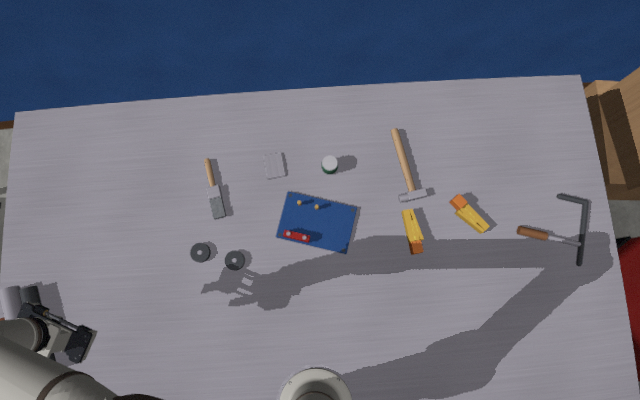

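View pics/scene0.png

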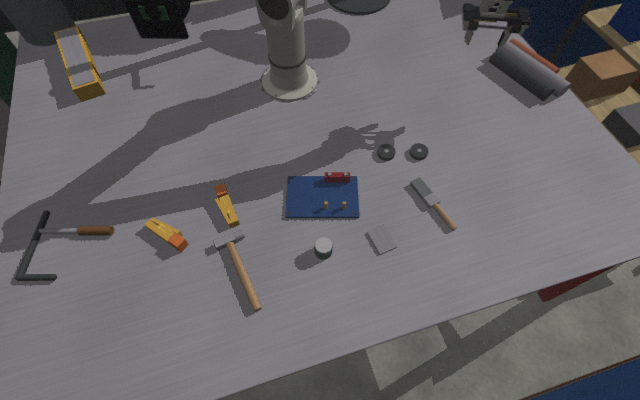

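The top picture shows the leftmost blank at (200,252), with the lookalike at (235,260). The nearer wedge is at (413,232) and the jig around (317,222), with the pins at (300,202) and (318,207) and the red bar at (297,237).

Run:
```python
from h import *
a=cv2.imread('pics/top0.png')
c=cv2.resize(a[180:270,180:360],None,fx=4.4,fy=4.4,interpolation=cv2.INTER_CUBIC); w=cv2.resize(a[190:270,390:500],None,fx=5,fy=5,interpolation=cv2.INTER_CUBIC)
cv2.imwrite('pics/c1.png',c)
b=cv2.imread('pics/scene0.png')
c2=cv2.resize(b[170:250,200:270],None,fx=6,fy=6,interpolation=cv2.INTER_CUBIC)
d=cv2.resize(a[200:264,390:440],None,fx=7.5,fy=7.5,interpolation=cv2.INTER_CUBIC)
cv2.imwrite('pics/c2.png',np.hstack([c2[:480],d[:480]]))
# blob measurements
def meas(n,g):
    im=cv2.imread(f'pics/{n}.png'); h=cv2.cvtColor(im,cv2.COLOR_BGR2HSV)
    blue=cv2.inRange(h,(100,120,50),(125,255,255)); 
    if n=='top0': blue[:180]=0
    k,l,s,ce=cv2.connectedComponentsWithStats(blue)
    for i in range(1,k):
        if 800<s[i,4]<8000:
            pts=np.argwhere(l==i)[:,::-1].astype(np.float32); R=cv2.minAreaRect(pts)
            print(n,'blue',s[i],cv2.boxPoints(R).round(1).tolist())
            print([px2w(g,*p,0.012).round(4).tolist() for p in cv2.boxPoints(R)])
    yel=cv2.inRange(h,(18,120,80),(35,255,255)); org=cv2.inRange(h,(3,150,80),(15,255,255))
    for nm,m in(('yel',yel),('org',org)):
        k,l,s,ce=cv2.connectedComponentsWithStats(m)
        for i in range(1,k):
            if 50<s[i,4]<900: print(n,nm,s[i],ce[i].round(1),px2w(g,*ce[i],0.03).round(4))
for n in('top0','scene0'): meas(n,load(n))
g=load('top0'); print(px2w(g,200,252,.016),px2w(g,235,260.5,.016),px2w(load('scene0'),419,151,.016))
```

```text
top0 blue [ 277  192   80   62 3014] [[276.1000061035156, 236.6999969482422], [287.1000061035156, 190.8000030517578], [356.70001220703125, 207.5], [345.70001220703125, 253.39999389648438]]
[[0.4999, 0.0878, 0.012], [0.6421, 0.0467, 0.012], [0.5738, -0.1673, 0.012], [0.4343, -0.1219, 0.012]]
top0 yel [455 203  34  30 449] [472.1 218.3] [ 0.5118 -0.5193  0.03  ]
top0 yel [402 209  22  33 432] [411.4 225.7] [ 0.5026 -0.3279  0.03  ]
top0 org [450 194  17  16 155] [458.3 201.8] [ 0.5665 -0.483   0.03  ]
top0 org [410 240  13  14 130] [416.2 246.7] [ 0.4378 -0.3356  0.03  ]
scene0 blue [609   0  31  42 910] [[609.0, 0.0], [639.0, 0.0], [639.0, 41.0], [609.0, 41.0]]
[[-0.0394, 1.4771, 0.012], [0.0024, 1.5977, 0.012], [0.2305, 1.4071, 0.012], [0.1928, 1.2956, 0.012]]
scene0 blue [ 286  176   73   41 2314] [[286.0, 176.0], [358.0, 176.0], [358.0, 216.0], [286.0, 216.0]]
[[0.4356, -0.1274, 0.012], [0.5055, 0.0946, 0.012], [0.643, 0.0434, 0.012], [0.5772, -0.1651, 0.012]]
scene0 blue [ 531  359  109   41 2277] [[531.0, 359.0], [639.0, 359.0], [639.0, 399.0], [531.0, 399.0]]
[[1.147, 0.3108, 0.012], [1.2232, 0.5619, 0.012], [1.2943, 0.4995, 0.012], [1.2222, 0.2603, 0.012]]
scene0 yel [ 54  27  52  66 489] [81.6 62.2] [-0.2943 -0.7393  0.03  ]
scene0 yel [215 195  23  30 363] [226.6 208.7] [ 0.5091 -0.3302  0.03  ]
scene0 yel [145 218  37  24 391] [161.  228.7] [ 0.5178 -0.5235  0.03  ]
scene0 org [215 183  12  13 104] [220.5 189.2] [ 0.4347 -0.3357  0.03  ]
scene0 org [168 233  20  18 199] [177.5 241.3] [ 0.5727 -0.4829  0.03  ]
[0.46762322 0.32363298 0.016     ] [0.43496056 0.21618997 0.016     ] [0.47474445 0.32357657 0.016     ]
```

View pics/c1.png

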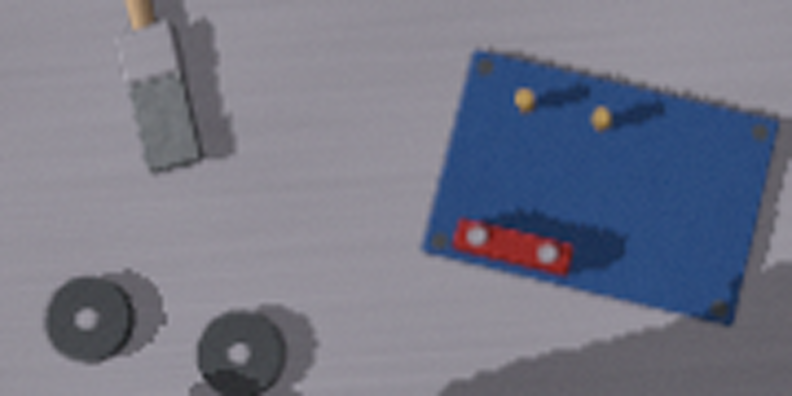

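View pics/c2.png

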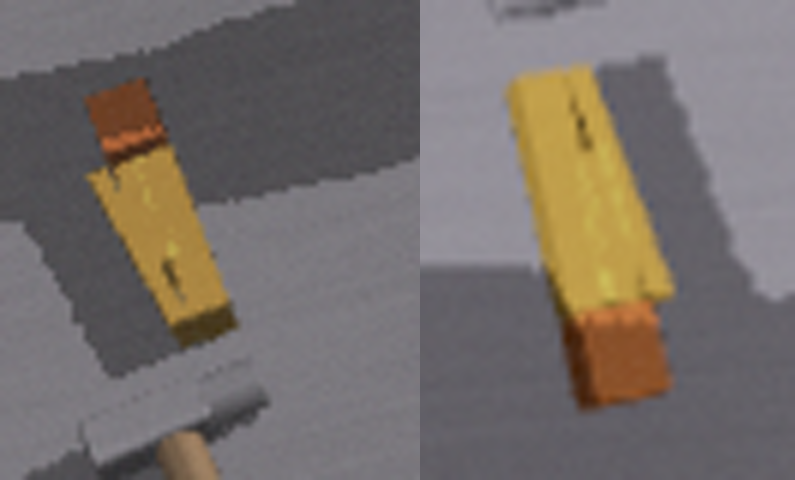

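The blank's hole is at (199.9,252.1) in the top picture. The wedge's thin end points up, away from the robot, with the grip block at (416,247). I'll fit the silhouettes in both cameras to refine the poses.

```bash
cat > fit.py <<'E'
from h import *
from scipy.optimize import minimize
def xf(p,P):
    c,s=np.cos(p[2]),np.sin(p[2]); return np.c_[p[0]+c*P[:,0]-s*P[:,1],p[1]+s*P[:,0]+c*P[:,1],P[:,2]]
def prism(xy,z0,z1): xy=np.array(xy,float); return np.vstack([np.c_[xy,np.full(len(xy),z)] for z in(z0,z1)])
th=np.linspace(0,6.283,40)
PARTS={'jig':[prism([(-.095,-.15),(.055,-.15),(.055,.075),(-.095,.075)],0,.012)],
'disc':[prism(.03*np.c_[np.cos(th),np.sin(th)],0,.016)],
'discj':[prism(.03*np.c_[np.cos(th),np.sin(th)],0.012,.028)],
'wedge':[prism([(-.02,-.01),(.018,-.01),(.018,.022),(-.02,.022)],0,.04),prism([(.018,-.022),(.118,-.008),(.118,.022),(.018,.022)],0,.028)]}
def rast(g,parts,p,box,S=6):
    x,y,w,h=box; m=np.zeros((h*S,w*S),np.uint8)
    for P in parts:
        q=(w2px(g,xf(p,P))-[x,y]+.5)*S; cv2.fillConvexPoly(m,cv2.convexHull((q*16).astype(np.int32)),255,shift=4)
    return cv2.resize(m,(w,h),interpolation=cv2.INTER_AREA)/255.
def mask(im,kind):
    h=cv2.cvtColor(im,cv2.COLOR_BGR2HSV)
    if kind=='jig': return cv2.inRange(h,(100,110,40),(125,255,255))|cv2.inRange(h,(0,150,60),(4,255,255))*0
    if kind[:4]=='disc': return cv2.inRange(h,(0,0,0),(180,255,88))
    return cv2.inRange(h,(3,110,30),(35,255,255))
def fit(kind,names,p0,solo=True,pad=7):
    data=[]
    for n in names:
        im=cv2.imread(f'pics/{n}.png'); g=load(n)
        q=np.vstack([w2px(g,xf(p0,P)) for P in PARTS[kind]]); lo=(q.min(0)-pad).astype(int); hi=(q.max(0)+pad).astype(int)
        b=(lo[0],lo[1],hi[0]-lo[0],hi[1]-lo[1]); m=mask(im,kind)[b[1]:b[1]+b[3],b[0]:b[0]+b[2]]
        if kind in('jig','disc','discj','wedge'):
            k,l,s,c=cv2.connectedComponentsWithStats(m); i=1+np.argmax(s[1:,4]); m=np.uint8(l==i)*255
        if kind!='wedge':
            hull=cv2.convexHull(np.argwhere(m)[:,::-1].astype(np.int32)); m=np.zeros_like(m); cv2.fillConvexPoly(m,hull,255)
        data.append((g,b,m/255.))
    def run(D,p0):
        f=lambda d:sum(((rast(g,PARTS[kind],p0+d*[.001,.001,.02],b)-m)**2).sum() for g,b,m in D)
        best=None
        for s in(4,1.5):
            x0=np.zeros(3) if best is None else best.x
            sim=np.vstack([x0,x0+[s,0,0],x0+[0,s,0],x0+[0,0,s]]); best=minimize(f,x0,method='Nelder-Mead',options=dict(initial_simplex=sim,xatol=.02,fatol=.02))
        return p0+best.x*[.001,.001,.02],best.fun,sum(m.sum() for _,_,m in D)
    for i,n in enumerate(names):
        if solo: print(kind,n,*[np.round(v,4) for v in run(data[i:i+1],np.array(p0))])
    R=run(data,np.array(p0)); print(kind,'both',*[np.round(v,4) for v in R]); return R[0]
E
python3 - <<'E'
from fit import *
N=['top0','scene0']
j=fit('jig',N,[.547,.01,-.31]); d=fit('disc',N,[.47,.3236,0]); 
a=np.array([.44,-.336]);w=fit('wedge',N,[.435,-.336,.08])
np.save('pose.npy',[j,d,w]); 
R=lambda t:np.array([[np.cos(t),-np.sin(t)],[np.sin(t),np.cos(t)]])
for n in N:
    print(n,w2px(load(n),[np.r_[j[:2]+R(j[2])@[.0231,s*.0276],.042] for s in(1,-1)]).round(1))
E
```

```text
jig top0 [ 0.5691 -0.009  -0.3081] 27.4637 3487.0
jig scene0 [ 0.5728 -0.0096 -0.3148] 43.1525 2876.0
jig both [ 0.5693 -0.0086 -0.3076] 100.8695 6363.0
disc top0 [0.4682 0.325  0.0307] 7.9626 314.0
disc scene0 [0.4727 0.3207 0.064 ] 75.4968 337.0
disc both [0.469  0.3246 0.0167] 93.4839 651.0
wedge top0 [ 0.44   -0.3414  0.1088] 24.2349 594.0
wedge scene0 [ 0.4396 -0.3413  0.1101] 23.4159 525.0
wedge both [ 0.4401 -0.3413  0.1102] 47.6119 1119.0
top0 [[298.7 201.4]
 [316.2 205.6]]
scene0 [[343.6 202.1]
 [325.3 202. ]]
```

```bash
cat >> h.py <<'E'
from scipy.spatial.transform import Rotation as Ro
def state():
    o=r.get_obs(); M=Ro.from_rotvec(o['ee_rot']).as_matrix(); return o,M,np.arctan2(M[1,1],M[0,1])
def go(x,y,z,phi):  # total increments in cm (after spin) for a down-pointing tool
    o,M,p=state(); d=np.array([x,y,z])-o['tool_pos']
    c,s=np.cos(phi),np.sin(phi); sp=-((phi-p+np.pi)%(2*np.pi)-np.pi)
    return np.round([100*(-s*d[0]+c*d[1]),100*(c*d[0]+s*d[1]),-100*d[2],sp],3)
J=np.array([.5700,-.009]); JY=-.310
def jig(x,y): return J+np.array([np.cos(JY)*x-np.sin(JY)*y,np.sin(JY)*x+np.cos(JY)*y])
def rep(): 
    o,M,p=state(); print('t',round(o['t'],2),'pos',o['tool_pos'].round(4),'phi',round(p,4),'tilt',M[:,2].round(3),'F',np.round(o['force'],1),'w',round(o['gripper_width']*92,1),'q',o['qpos'].round(2))
    e=o['tool_pos'][:2]-J; c,s=np.cos(JY),np.sin(JY); print('jig xy mm',np.round([1e3*(c*e[0]+s*e[1]),1e3*(-s*e[0]+c*e[1])],1))
E
python3 -c "
from h import *
rep(); print(go(.4695,.324,.1,JY+np.pi/2))"
```

```text
t 0.1 pos [0.2724 0.5895 0.2258] phi 1.1381 tilt [-0.001 -0.002 -1.   ] F [ 0.1 -0.4 -0.5] w 91.9 q [-0.87  0.5  -0.43  1.55  0.22  1.14 -0.21]
jig xy mm [-466.   479.1]
[-26.868 -19.268  12.578  -0.123]
```

Call:
servo_tool([
  {"spin":-0.123},
  {"tx":-3.84,"ty":-2.75,"tz":1.5},
  {"tx":-3.84,"ty":-2.75,"tz":1.5},
  {"tx":-3.84,"ty":-2.75,"tz":2},
  {"tx":-3.84,"ty":-2.75,"tz":2},
  {"tx":-3.84,"ty":-2.75,"tz":2},
  {"tx":-3.84,"ty":-2.75,"tz":2},
  {"tx":-3.83,"ty":-2.77,"tz":1.6},
  {},
  {},
], claw=40)

```text
invalid input
```

```bash
python3 -c "
from h import *
rep(); print(go(.4695,.324,.005,JY+np.pi/2))"
```

```text
t 0.1 pos [0.2724 0.5895 0.2258] phi 1.1381 tilt [-0.001 -0.002 -1.   ] F [ 0.1 -0.4 -0.5] w 91.9 q [-0.87  0.5  -0.43  1.55  0.22  1.14 -0.21]
jig xy mm [-466.   479.1]
[-26.868 -19.268  22.078  -0.123]
```

Call:
servo_tool([
  {"tx":0,"ty":0,"tz":0,"spin":-0.123},
  {"tx":-3.84,"ty":-2.75,"tz":1.5,"spin":0},
  {"tx":-3.84,"ty":-2.75,"tz":1.5,"spin":0},
  {"tx":-3.84,"ty":-2.75,"tz":2,"spin":0},
  {"tx":-3.84,"ty":-2.75,"tz":2,"spin":0},
  {"tx":-3.84,"ty":-2.75,"tz":2,"spin":0},
  {"tx":-3.84,"ty":-2.75,"tz":2,"spin":0},
  {"tx":-3.83,"ty":-2.77,"tz":1.6,"spin":0},
  {"tx":0,"ty":0,"tz":0,"spin":0},
  {"tx":0,"ty":0,"tz":0,"spin":0},
], claw=40)

```text
t: 1.35
tool_pos: [0.4694, 0.3249, 0.1005]
ee_rot: [-0.485, -3.103, -0.0]
force: [-0.5, 0.8, 1.0]
gripper_width: 0.846
finger_force: 0.0
```

```bash
python3 -c "
from h import *
rep(); print(go(.4695,.324,.005,JY+np.pi/2))"
```

```text
t 1.35 pos [0.4694 0.3249 0.1005] phi 1.2605 tilt [-0.001  0.    -1.   ] F [-0.5  0.8  1. ] w 77.8 q [-0.37  0.51 -0.36  1.85  0.24  0.82  0.41]
jig xy mm [-197.7  287.2]
[-0.038 -0.077  9.55  -0.   ]
```

Call:
servo_tool([
  {"tz":3},
  {"tz":3},
  {"tz":2},
  {"tz":1.5},
  {"tz":0},
])

```text
invalid input
```

Call:
servo_tool([
  {"tz":0},
  {"tz":0},
  {"tz":0},
  {"tz":0},
  {"tz":0},
  {"tz":0},
], claw=255, force=20)

```text
invalid input
```

```bash
python3 -c "
from h import *
rep(); x,y=jig(-.008,0); print(go(x,y,.06,JY+np.pi/2))"
```

```text
t 1.35 pos [0.4694 0.3249 0.1005] phi 1.2605 tilt [-0.001  0.    -1.   ] F [-0.5  0.8  1. ] w 77.8 q [-0.37  0.51 -0.36  1.85  0.24  0.82  0.41]
jig xy mm [-197.7  287.2]
[-18.967 -28.724   4.05   -0.   ]
```

All four keys are required in each row.

Call:
servo_tool([
  {"tx":0,"ty":0,"tz":3,"spin":0},
  {"tx":0,"ty":0,"tz":3,"spin":0},
  {"tx":0,"ty":0,"tz":2,"spin":0},
  {"tx":0,"ty":0,"tz":1.5,"spin":0},
  {"tx":0,"ty":0,"tz":0,"spin":0},
])

```text
t: 1.98
tool_pos: [0.4689, 0.3248, 0.0049]
ee_rot: [-0.483, -3.103, 0.002]
force: [-0.1, 0.1, 0.3]
gripper_width: 0.846
finger_force: 0.0
```

Call:
servo_tool([
  {"tx":0,"ty":0,"tz":0,"spin":0},
  {"tx":0,"ty":0,"tz":0,"spin":0},
  {"tx":0,"ty":0,"tz":0,"spin":0},
  {"tx":0,"ty":0,"tz":0,"spin":0},
  {"tx":0,"ty":0,"tz":0,"spin":0},
  {"tx":0,"ty":0,"tz":0,"spin":0},
], claw=255, force=20)

```text
t: 2.72
tool_pos: [0.4706, 0.3253, 0.0067]
ee_rot: [0.485, 3.103, 0.002]
force: [-0.8, -0.3, 6.0]
gripper_width: 0.649
finger_force: 20.0
```

```bash
python3 -c "
from h import *
rep(); x,y=jig(-.008,0); print(go(x,y,.07,JY+np.pi/2))"
```

```text
t 2.73 pos [0.4706 0.3253 0.0067] phi 1.261 tilt [ 0.002  0.001 -1.   ] F [-0.8 -0.3  6. ] w 59.7 q [-0.41  0.65 -0.31  1.88  0.31  0.65  0.35]
jig xy mm [-196.7  288. ]
[-18.868 -28.803  -6.335   0.   ]
```

Call:
servo_tool([
  {"tx":0,"ty":0,"tz":-2,"spin":0},
  {"tx":0,"ty":0,"tz":-2.3,"spin":0},
  {"tx":-1,"ty":-1.6,"tz":-2,"spin":0},
  {"tx":-2.6,"ty":-3.9,"tz":0,"spin":0},
  {"tx":-2.6,"ty":-3.9,"tz":0,"spin":0},
  {"tx":-2.6,"ty":-3.9,"tz":0,"spin":0},
  {"tx":-2.6,"ty":-3.9,"tz":0,"spin":0},
  {"tx":-2.6,"ty":-3.9,"tz":0,"spin":0},
  {"tx":-2.6,"ty":-3.9,"tz":0,"spin":0},
  {"tx":-1.5,"ty":-2.4,"tz":0,"spin":0},
  {"tx":-0.77,"ty":-1.4,"tz":0,"spin":0},
  {"tx":0,"ty":0,"tz":0,"spin":0},
  {"tx":0,"ty":0,"tz":0,"spin":0},
])

```text
t: 4.35
tool_pos: [0.5611, -0.0051, 0.0688]
ee_rot: [-0.481, -3.104, -0.002]
force: [-0.3, 1.0, -4.3]
gripper_width: 0.645
finger_force: 20.0
```

```bash
python3 -c "
from h import *
rep(); x,y=jig(-.008,0); print(go(x,y,.0205,JY+np.pi/2)); snap('top','top1'); a=cv2.imread('pics/top1.png'); cv2.imwrite('pics/c3.png',cv2.resize(a[160:280,230:390],None,fx=4.8,fy=4.8,interpolation=cv2.INTER_CUBIC))"
```

```text
t 4.35 pos [ 0.5611 -0.0051  0.0688] phi 1.2632 tilt [-0.001  0.001 -1.   ] F [-0.3  1.  -4.3] w 59.3 q [ 0.21  0.54 -0.32  1.89  0.24  0.74  1.03]
jig xy mm [-9.6  1.1]
[-1.640e-01 -1.060e-01  4.827e+00  2.000e-03]
```

View pics/c3.png

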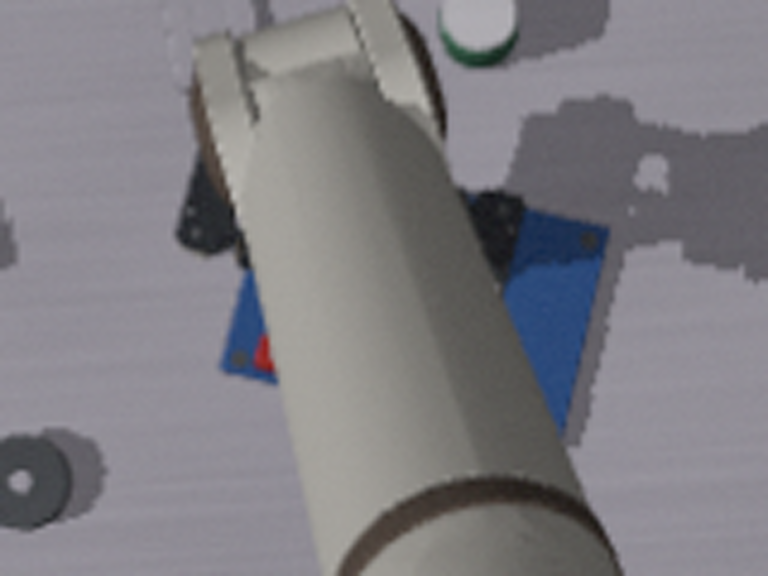

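Arm hides the jig from the top camera; the lookalike is at left and undisturbed. I'll go by feel: lower the blank, then nudge it along +x (tool −x).

Call:
servo_tool([
  {"tx":0,"ty":-0.1,"tz":2,"spin":0},
  {"tx":0,"ty":0,"tz":1.7,"spin":0},
  {"tx":0,"ty":0,"tz":0.8,"spin":0},
  {"tx":0,"ty":0,"tz":0.3,"spin":0},
  {"tx":0,"ty":0,"tz":0,"spin":0},
])

```text
t: 5.03
tool_pos: [0.5615, -0.0079, 0.0207]
ee_rot: [-0.484, -3.104, -0.0]
force: [0.7, 0.8, -3.3]
gripper_width: 0.645
finger_force: 20.0
```

```bash
python3 -c "
from h import *
rep()"
```

```text
t 5.03 pos [ 0.5615 -0.0079  0.0207] phi 1.2613 tilt [ 0.  0. -1.] F [ 0.7  0.8 -3.3] w 59.4 q [ 0.19  0.62 -0.29  1.91  0.27  0.66  1.  ]
jig xy mm [-8.4 -1.5]
```

Call:
servo_tool([
  {"tx":0,"ty":0.1,"tz":0.1,"spin":0},
  {"tx":0,"ty":0,"tz":0.1,"spin":0},
  {"tx":0,"ty":0,"tz":0,"spin":0},
])

```text
t: 5.4
tool_pos: [0.5618, -0.0072, 0.0189]
ee_rot: [0.485, 3.104, 0.0]
force: [-0.3, 0.3, -3.9]
gripper_width: 0.646
finger_force: 20.0
```

```bash
python3 -c "
from h import *
rep()"
```

```text
t 5.4 pos [ 0.5618 -0.0072  0.0189] phi 1.2609 tilt [ 0. -0. -1.] F [-0.3  0.3 -3.9] w 59.4 q [ 0.19  0.62 -0.28  1.91  0.27  0.65  1.  ]
jig xy mm [-8.4 -0.8]
```

Call:
servo_tool([
  {"tx":0,"ty":0,"tz":0.1,"spin":0},
  {"tx":0,"ty":0,"tz":0,"spin":0},
])

```text
t: 5.65
tool_pos: [0.5626, -0.0072, 0.0187]
ee_rot: [0.484, 3.102, 0.0]
force: [-0.9, 0.5, 4.8]
gripper_width: 0.644
finger_force: 20.0
```

Call:
servo_tool([
  {"tx":0,"ty":0,"tz":0.07,"spin":0},
  {"tx":0,"ty":0,"tz":0,"spin":0},
])

```text
t: 5.9
tool_pos: [0.5628, -0.0071, 0.0186]
ee_rot: [0.484, 3.102, 0.0]
force: [-2.2, -0.6, 9.3]
gripper_width: 0.645
finger_force: 20.0
```

Call:
servo_tool([
  {"tx":0,"ty":0,"tz":-0.08,"spin":0},
  {"tx":-0.15,"ty":0,"tz":0,"spin":0},
  {"tx":-0.15,"ty":0,"tz":0,"spin":0},
  {"tx":-0.1,"ty":0,"tz":0,"spin":0},
  {"tx":0,"ty":0,"tz":0,"spin":0},
])

```text
t: 6.52
tool_pos: [0.5661, -0.008, 0.0186]
ee_rot: [0.484, 3.103, 0.001]
force: [-2.5, 1.1, 7.2]
gripper_width: 0.646
finger_force: 20.0
```

Call:
servo_tool([
  {"tx":-0.1,"ty":0,"tz":0,"spin":0},
  {"tx":0,"ty":0,"tz":0,"spin":0},
])

```text
t: 6.78
tool_pos: [0.5671, -0.0084, 0.0186]
ee_rot: [0.484, 3.103, 0.001]
force: [-1.8, 0.7, 7.3]
gripper_width: 0.647
finger_force: 20.0
```

```bash
python3 -c "
from h import *
rep()"
```

```text
t 6.78 pos [ 0.5671 -0.0084  0.0186] phi 1.2612 tilt [ 0.001  0.    -1.   ] F [-1.8  0.7  7.3] w 59.5 q [ 0.19  0.62 -0.28  1.9   0.27  0.66  1.  ]
jig xy mm [-3.  -0.3]
```

Call:
servo_tool([
  {"tx":-0.1,"ty":0,"tz":0,"spin":0},
  {"tx":0,"ty":0,"tz":0,"spin":0},
])

```text
t: 7.02
tool_pos: [0.568, -0.0086, 0.0186]
ee_rot: [0.484, 3.103, 0.001]
force: [-2.5, 0.3, 6.4]
gripper_width: 0.644
finger_force: 20.0
```

Call:
servo_tool([
  {"tx":-0.1,"ty":0,"tz":0,"spin":0},
  {"tx":0,"ty":0,"tz":0,"spin":0},
])

```text
t: 7.28
tool_pos: [0.569, -0.0089, 0.0186]
ee_rot: [0.484, 3.103, 0.001]
force: [-1.6, 0.3, 7.3]
gripper_width: 0.644
finger_force: 20.0
```

Call:
servo_tool([
  {"tx":-0.1,"ty":0,"tz":0,"spin":0},
  {"tx":0,"ty":0,"tz":0,"spin":0},
])

```text
t: 7.52
tool_pos: [0.5699, -0.0092, 0.0186]
ee_rot: [0.484, 3.103, 0.001]
force: [-2.2, 0.8, 6.6]
gripper_width: 0.647
finger_force: 20.0
```

```bash
python3 -c "
from h import *
rep()"
```

```text
t 7.53 pos [ 0.5699 -0.0092  0.0186] phi 1.2613 tilt [ 0.001  0.    -1.   ] F [-2.2  0.8  6.6] w 59.5 q [ 0.19  0.63 -0.28  1.89  0.27  0.66  1.  ]
jig xy mm [-0.  -0.2]
```

Call:
servo_tool([
  {"tx":-0.1,"ty":0,"tz":0,"spin":0},
  {"tx":0,"ty":0,"tz":0,"spin":0},
])

```text
t: 7.78
tool_pos: [0.5702, -0.0092, 0.0186]
ee_rot: [-0.484, -3.104, -0.001]
force: [-1.7, 1.0, 9.2]
gripper_width: 0.647
finger_force: 20.0
```

Call:
servo_tool([
  {"tx":-0.1,"ty":0,"tz":0,"spin":0},
  {"tx":0,"ty":0,"tz":0,"spin":0},
])

```text
t: 8.02
tool_pos: [0.5706, -0.0091, 0.0186]
ee_rot: [-0.483, -3.103, -0.001]
force: [-4.6, 1.9, 10.7]
gripper_width: 0.647
finger_force: 20.0
```

Call:
servo_tool([
  {"tx":-0.1,"ty":0,"tz":0,"spin":0},
  {"tx":0,"ty":0,"tz":0,"spin":0},
])

```text
t: 8.28
tool_pos: [0.5712, -0.0089, 0.0186]
ee_rot: [-0.483, -3.102, -0.001]
force: [-6.8, 3.4, 10.9]
gripper_width: 0.647
finger_force: 20.0
```

```bash
python3 -c "
from h import *
rep()"
```

```text
t 8.28 pos [ 0.5712 -0.0089  0.0186] phi 1.262 tilt [-0.002  0.001 -1.   ] F [-6.8  3.4 10.9] w 59.5 q [ 0.19  0.63 -0.29  1.88  0.27  0.67  1.01]
jig xy mm [1.1 0.5]
```

Call:
servo_tool([
  {"tx":0,"ty":0,"tz":0,"spin":0},
  {"tx":0,"ty":0,"tz":0,"spin":0},
  {"tx":0.1,"ty":0,"tz":0,"spin":0},
  {"tx":0,"ty":0,"tz":-1.5,"spin":0},
  {"tx":0,"ty":0,"tz":-3,"spin":0},
  {"tx":0.5,"ty":0,"tz":-2,"spin":0},
  {"tx":2.2,"ty":0,"tz":0,"spin":0},
  {"tx":2.2,"ty":0,"tz":0,"spin":0},
  {"tx":0,"ty":0,"tz":0,"spin":0},
], claw=60)

```text
t: 9.4
tool_pos: [0.523, 0.0052, 0.0834]
ee_rot: [-0.483, -3.104, 0.001]
force: [0.3, 0.2, -0.7]
gripper_width: 0.76
finger_force: 0.0
```

Call:
servo_tool([
  {"tx":0,"ty":0,"tz":0,"spin":0},
  {"tx":0,"ty":0,"tz":0,"spin":0},
  {"tx":0,"ty":0,"tz":0,"spin":0},
  {"tx":0,"ty":0,"tz":0,"spin":0},
  {"tx":0,"ty":0,"tz":0,"spin":0},
], claw=255)

```text
t: 10.02
tool_pos: [0.5246, 0.0047, 0.0827]
ee_rot: [-0.485, -3.104, -0.0]
force: [-1.1, -0.1, 0.2]
gripper_width: 0.269
finger_force: 0.0
```

```bash
python3 -c "
from h import *
rep();x,y=jig(-.0485,0);print(go(x,y,.019,JY+np.pi/2))
snap('scene','scene2');a=cv2.imread('pics/scene2.png'); cv2.imwrite('pics/c4.png',cv2.resize(a[130:240,260:390],None,fx=5,fy=5,interpolation=cv2.INTER_CUBIC))"
```

```text
t 10.03 pos [0.5246 0.0047 0.0827] phi 1.2609 tilt [-0.  0. -1.] F [-1.1 -0.1  0.2] w 24.8 q [ 0.21  0.47 -0.33  1.98  0.22  0.73  1.01]
jig xy mm [-47.5  -0.8]
[0.104 0.081 6.369 0.   ]
```

View pics/c4.png

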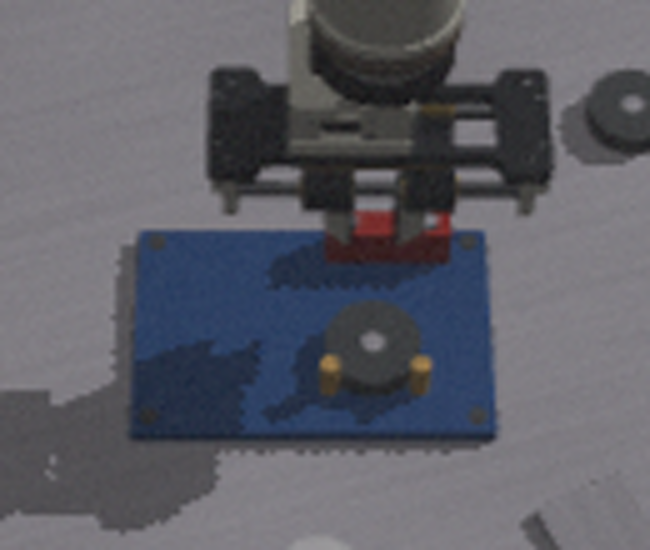

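The scene view shows the blank flat on the jig, up against both pins, which are at (330,370) and (421,370) in the crop. One confirming nudge from the bar side with shut fingers.

Call:
servo_tool([
  {"tx":0.1,"ty":0.08,"tz":0,"spin":0},
  {"tx":0,"ty":0,"tz":0,"spin":0},
  {"tx":0,"ty":0,"tz":2.5,"spin":0},
  {"tx":0,"ty":0,"tz":2.5,"spin":0},
  {"tx":0,"ty":0,"tz":1.2,"spin":0},
  {"tx":-0.4,"ty":0,"tz":0,"spin":0},
  {"tx":-0.2,"ty":0,"tz":0,"spin":0},
  {"tx":0,"ty":0,"tz":0,"spin":0},
])

```text
t: 11.08
tool_pos: [0.5303, 0.004, 0.0215]
ee_rot: [0.485, 3.103, 0.001]
force: [0.4, 0.7, 0.9]
gripper_width: 0.003
finger_force: 0.1
```

Call:
servo_tool([
  {"tx":-0.15,"ty":0,"tz":0,"spin":0},
  {"tx":0,"ty":0,"tz":0,"spin":0},
])

```text
t: 11.32
tool_pos: [0.5305, 0.0037, 0.021]
ee_rot: [-0.484, -3.103, -0.0]
force: [-2.4, 1.4, 1.3]
gripper_width: 0.006
finger_force: 1.4
```

Call:
servo_tool([
  {"tx":-0.15,"ty":0,"tz":0,"spin":0},
  {"tx":0,"ty":0,"tz":0,"spin":0},
])

```text
t: 11.58
tool_pos: [0.5307, 0.0036, 0.0204]
ee_rot: [-0.483, -3.101, 0.0]
force: [-5.6, 2.4, 3.5]
gripper_width: 0.004
finger_force: 2.8
```

```bash
python3 -c "
from h import *
rep()"
```

```text
t 11.57 pos [0.5307 0.0036 0.0204] phi 1.2615 tilt [-0.003  0.    -1.   ] F [-5.6  2.4  3.5] w 0.4 q [ 0.18  0.58 -0.29  1.98  0.27  0.62  0.97]
jig xy mm [-41.3  -0. ]
```

Call:
servo_tool([
  {"tx":0.5,"ty":0,"tz":0,"spin":0},
  {"tx":0.1,"ty":0,"tz":-1,"spin":0},
  {"tx":0,"ty":0,"tz":-3,"spin":0},
  {"tx":0,"ty":0,"tz":-4,"spin":0},
  {"tx":0,"ty":0,"tz":-1,"spin":-0.14},
  {"tx":0,"ty":0,"tz":0,"spin":-0.14},
  {"tx":0,"ty":0,"tz":0,"spin":-0.14},
  {"tx":0,"ty":0,"tz":0,"spin":0},
], claw=20)

```text
t: 12.58
tool_pos: [0.5275, 0.0045, 0.1117]
ee_rot: [-0.17, 3.135, -0.0]
force: [-0.9, 0.0, 0.1]
gripper_width: 0.825
finger_force: 0.0
```

```bash
python3 -c "
from h import *
rep();print(go(.4383,-.3354,.008,.11+np.pi/2))"
```

```text
t 12.57 pos [0.5275 0.0045 0.1117] phi 1.6792 tilt [ 0.002 -0.    -1.   ] F [-0.9  0.   0.1] w 75.9 q [ 0.3   0.44 -0.45  1.95  0.26  0.8   1.4 ]
jig xy mm [-44.6  -0.1]
[ 1.2598e+01 -3.2802e+01  1.0373e+01 -2.0000e-03]
```

Call:
servo_tool([
  {"tx":0,"ty":0,"tz":0,"spin":0.165},
  {"tx":0,"ty":0,"tz":0,"spin":0.165},
  {"tx":0,"ty":0,"tz":0,"spin":0.165},
  {"tx":0,"ty":0,"tz":0,"spin":0.165},
  {"tx":0,"ty":0,"tz":0,"spin":0.165},
  {"tx":0,"ty":0,"tz":0,"spin":0.165},
  {"tx":0,"ty":0,"tz":0,"spin":0.165},
  {"tx":0,"ty":0,"tz":0,"spin":0.165},
  {"tx":0,"ty":0,"tz":0,"spin":0.165},
  {"tx":0,"ty":0,"tz":0,"spin":0.165},
  {"tx":0,"ty":0,"tz":0,"spin":0.165},
  {"tx":0,"ty":0,"tz":0,"spin":0.165},
  {"tx":0,"ty":0,"tz":0,"spin":0.165},
  {"tx":0,"ty":0,"tz":0,"spin":0.165},
  {"tx":0,"ty":0,"tz":0,"spin":0.165},
  {"tx":0,"ty":0,"tz":0,"spin":0.165},
  {"tx":0,"ty":0,"tz":0,"spin":0.165},
  {"tx":0,"ty":0,"tz":0,"spin":0.165},
  {"tx":0,"ty":0,"tz":0,"spin":0.165},
  {"tx":0,"ty":0,"tz":0,"spin":0},
], claw=0)

```text
t: 15.08
tool_pos: [0.5271, 0.0051, 0.1112]
ee_rot: [3.136, 0.182, 0.002]
force: [-0.7, 1.4, -0.5]
gripper_width: 1.002
finger_force: 0.0
```

```bash
python3 -c "
from h import *
rep();print(go(.4383,-.3354,.008,.11-np.pi/2))
snap('top','top3');snap('scene','scene3')
from fit import *
fit('discj',['top3','scene3'],[.57,-.009,0])"
```

```text
t 15.07 pos [0.5271 0.0051 0.1112] phi -1.4547 tilt [ 0.001 -0.    -1.   ] F [-0.7  1.4 -0.5] w 92.2 q [-0.27  0.41  0.26  1.97 -0.14  0.77 -1.39]
jig xy mm [-45.1   0.3]
[-1.2565e+01  3.2865e+01  1.0325e+01  6.0000e-03]
discj top3 [ 0.551  -0.038  -0.2105] 173.7203 436.0
discj scene3 [ 0.5804 -0.0115 -0.0729] 236.2992 561.0
discj both [ 0.5806 -0.0347  0.0223] 483.6062 997.0
```

Call:
servo_tool([
  {"tx":-0.8,"ty":2,"tz":0,"spin":0.006},
  {"tx":-1.6,"ty":4.2,"tz":0,"spin":0},
  {"tx":-1.6,"ty":4.2,"tz":0,"spin":0},
  {"tx":-1.6,"ty":4.2,"tz":0,"spin":0},
  {"tx":-1.6,"ty":4.2,"tz":0,"spin":0},
  {"tx":-1.6,"ty":4.2,"tz":0,"spin":0},
  {"tx":-1.6,"ty":4.2,"tz":0,"spin":0},
  {"tx":-1.4,"ty":3.7,"tz":0,"spin":0},
  {"tx":-0.77,"ty":1.96,"tz":0,"spin":0},
  {"tx":0,"ty":0,"tz":0,"spin":0},
  {"tx":0,"ty":0,"tz":0,"spin":0},
])

```text
t: 16.55
tool_pos: [0.4378, -0.3349, 0.1106]
ee_rot: [-3.136, -0.174, 0.0]
force: [-0.4, 0.5, 0.4]
gripper_width: 1.0
finger_force: 0.0
```

```bash
python3 -c "
from h import *
rep();print(go(.4383,-.3354,.008,.11-np.pi/2))
for n in('top','scene'): snap(n,n+'4')
from fit import *
fit('discj',['top4','scene4'],[.57,-.009,0])"
```

```text
t 16.55 pos [ 0.4378 -0.3349  0.1106] phi -1.4598 tilt [-0.     0.001 -1.   ] F [-0.4  0.5  0.4] w 92.0 q [ 0.34  0.46  0.34  1.92 -0.21  0.8  -0.68]
jig xy mm [ -26.4 -350.7]
[4.1000e-02 5.0000e-02 1.0261e+01 1.0000e-03]
discj top4 [ 0.5719 -0.0138 -0.0034] 128.7084 453.0
discj scene4 [ 0.5799 -0.0128  0.0127] 234.1662 559.0
discj both [ 0.5749 -0.0162  0.0576] 365.3433 1012.0
```

Call:
servo_tool([
  {"tx":0.04,"ty":0.05,"tz":2,"spin":0},
  {"tx":0,"ty":0,"tz":3,"spin":0},
  {"tx":0,"ty":0,"tz":3,"spin":0},
  {"tx":0,"ty":0,"tz":1.7,"spin":0},
  {"tx":0,"ty":0,"tz":0.4,"spin":0},
  {"tx":0,"ty":0,"tz":0,"spin":0},
])

```text
t: 17.4
tool_pos: [0.4391, -0.3362, 0.0102]
ee_rot: [3.136, 0.175, 0.001]
force: [-0.3, 0.7, -0.5]
gripper_width: 1.002
finger_force: 0.0
```

Call:
servo_tool([
  {"tx":0,"ty":0,"tz":0,"spin":0},
  {"tx":0,"ty":0,"tz":0,"spin":0},
  {"tx":0,"ty":0,"tz":0,"spin":0},
  {"tx":0,"ty":0,"tz":0,"spin":0},
  {"tx":0,"ty":0,"tz":0,"spin":0},
  {"tx":0,"ty":0,"tz":0,"spin":0},
  {"tx":0,"ty":0,"tz":0,"spin":0},
  {"tx":0,"ty":0,"tz":0,"spin":0},
], claw=255, force=30)

```text
t: 18.4
tool_pos: [0.4386, -0.336, 0.0097]
ee_rot: [-3.136, -0.174, 0.0]
force: [-0.2, 0.4, 0.2]
gripper_width: 0.345
finger_force: 29.9
```

```bash
python3 -c "
from h import *
rep()"
```

```text
t 18.4 pos [ 0.4386 -0.336   0.0097] phi -1.46 tilt [-0.  0. -1.] F [-0.2  0.4  0.2] w 31.8 q [ 0.39  0.62  0.28  1.95 -0.28  0.61 -0.61]
jig xy mm [ -25.4 -351.5]
```

Call:
servo_tool([
  {"tx":0,"ty":0,"tz":-1.5,"spin":0},
  {"tx":0,"ty":0,"tz":-3,"spin":0},
  {"tx":0,"ty":0,"tz":-3,"spin":0},
  {"tx":0,"ty":0,"tz":-1.5,"spin":-0.13},
  {"tx":0,"ty":0,"tz":0,"spin":-0.17},
  {"tx":0,"ty":0,"tz":0,"spin":-0.17},
  {"tx":0,"ty":0,"tz":0,"spin":-0.17},
  {"tx":0,"ty":0,"tz":0,"spin":-0.17},
  {"tx":0,"ty":0,"tz":0,"spin":-0.17},
  {"tx":0,"ty":0,"tz":0,"spin":-0.17},
  {"tx":0,"ty":0,"tz":0,"spin":0},
  {"tx":0,"ty":0,"tz":0,"spin":0},
])

```text
t: 19.9
tool_pos: [0.4385, -0.3363, 0.1]
ee_rot: [2.541, 1.847, -0.0]
force: [0.5, 0.3, -5.0]
gripper_width: 0.35
finger_force: 30.0
```

```bash
python3 -c "
from h import *
rep();x,y=jig(-.0479,-.146);print(go(x,y,.05,JY))"
```

```text
t 19.9 pos [ 0.4385 -0.3363  0.1   ] phi -0.3135 tilt [-0. -0. -1.] F [ 0.5  0.3 -5. ] w 32.2 q [ 0.56  0.46  0.06  1.91 -0.04  0.77  0.33]
jig xy mm [ -25.4 -351.8]
[ 2.0582e+01 -2.2480e+00  5.0040e+00 -4.0000e-03]
```

Call:
servo_tool([
  {"tx":1.5,"ty":-0.25,"tz":0,"spin":-0.004},
  {"tx":3.6,"ty":-0.4,"tz":0,"spin":0},
  {"tx":3.6,"ty":-0.4,"tz":0,"spin":0},
  {"tx":3.6,"ty":-0.4,"tz":0,"spin":0},
  {"tx":3.6,"ty":-0.4,"tz":0,"spin":0},
  {"tx":3,"ty":-0.3,"tz":0,"spin":0},
  {"tx":1.68,"ty":-0.1,"tz":1,"spin":0},
  {"tx":0,"ty":0,"tz":2,"spin":0},
  {"tx":0,"ty":0,"tz":2,"spin":0},
  {"tx":0,"ty":0,"tz":0,"spin":0},
])

```text
t: 21.15
tool_pos: [0.4772, -0.1327, 0.048]
ee_rot: [-2.532, -1.854, 0.005]
force: [-0.5, 0.2, -3.8]
gripper_width: 0.35
finger_force: 30.0
```

```bash
python3 -c "
from h import *
rep();x,y=jig(-.0479,-.146);print(go(x,y,.0217,JY))
for n in('top','scene'): snap(n,n+'5')
a=cv2.imread('pics/scene5.png'); a=cv2.resize(a[150:230,260:380],None,fx=5,fy=5,interpolation=cv2.INTER_CUBIC); cv2.imwrite('pics/c5.png',a)"
```

```text
t 21.15 pos [ 0.4772 -0.1327  0.048 ] phi -0.3066 tilt [-0.004  0.001 -1.   ] F [-0.5  0.2 -3.8] w 32.2 q [ 0.21  0.47  0.01  2.07 -0.01  0.61 -0.08]
jig xy mm [ -50.6 -146.1]
[0.014 0.27  2.626 0.003]
```

View pics/c5.png

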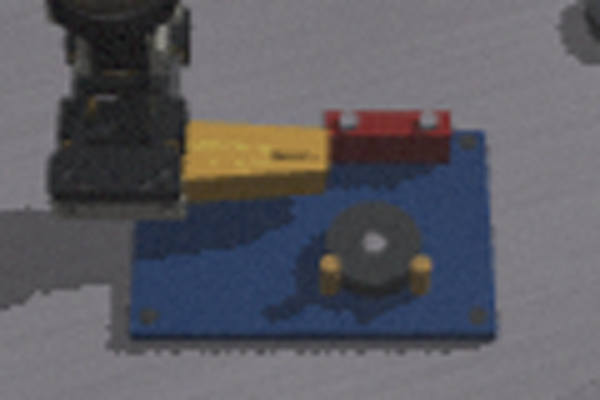

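The wedge hangs just left of the bar, with its tip at (328,160) in the crop, next to the bar's left end (325,150). The blank is still on both pins. Next I shift it toward the pins and lower it.

Call:
servo_tool([
  {"tx":-0.3,"ty":0.27,"tz":0,"spin":0.003},
  {"tx":0,"ty":0,"tz":0,"spin":0},
  {"tx":0,"ty":0,"tz":1.3,"spin":0},
  {"tx":0,"ty":0,"tz":0.9,"spin":0},
  {"tx":0,"ty":0,"tz":0.2,"spin":0},
  {"tx":0,"ty":0,"tz":0,"spin":0},
])

```text
t: 22.0
tool_pos: [0.4807, -0.1367, 0.0255]
ee_rot: [-2.536, -1.853, 0.001]
force: [0.1, -0.2, -3.4]
gripper_width: 0.346
finger_force: 30.0
```

```bash
python3 -c "
from h import *
rep();x,y=jig(-.0479,-.146);print(go(x,y,.0217,JY))"
```

```text
t 22.0 pos [ 0.4807 -0.1367  0.0255] phi -0.3088 tilt [-0.001  0.    -1.   ] F [ 0.1 -0.2 -3.4] w 31.8 q [ 0.22  0.51  0.01  2.07 -0.01  0.56 -0.08]
jig xy mm [ -46.1 -148.8]
[ 0.282 -0.18   0.378  0.001]
```

Call:
servo_tool([
  {"tx":0,"ty":-0.15,"tz":0.1,"spin":0.001},
  {"tx":0,"ty":0,"tz":0.1,"spin":0},
  {"tx":0,"ty":0,"tz":0.1,"spin":0},
  {"tx":0,"ty":0,"tz":0,"spin":0},
])

```text
t: 22.5
tool_pos: [0.4797, -0.1364, 0.0229]
ee_rot: [2.538, 1.851, 0.0]
force: [-0.7, -0.9, -0.3]
gripper_width: 0.348
finger_force: 30.0
```

Call:
servo_tool([
  {"tx":0,"ty":0,"tz":0.07,"spin":0},
  {"tx":0,"ty":0,"tz":0,"spin":0},
])

```text
t: 22.75
tool_pos: [0.4797, -0.1364, 0.0222]
ee_rot: [2.538, 1.852, 0.0]
force: [-0.0, -1.1, -0.2]
gripper_width: 0.35
finger_force: 30.0
```

Call:
servo_tool([
  {"tx":0,"ty":0,"tz":0.05,"spin":0},
  {"tx":0,"ty":0,"tz":0,"spin":0},
])

```text
t: 23.0
tool_pos: [0.4797, -0.1364, 0.0221]
ee_rot: [2.537, 1.852, 0.0]
force: [-1.6, 0.0, 5.4]
gripper_width: 0.35
finger_force: 30.0
```

```bash
python3 -c "
from h import *
rep();x,y=jig(-.0479,-.146);print(go(x,y,.0217,JY))"
```

```text
t 23.0 pos [ 0.4797 -0.1364  0.0221] phi -0.3098 tilt [ 0. -0. -1.] F [-1.6  0.   5.4] w 32.2 q [ 0.22  0.52  0.01  2.07 -0.01  0.55 -0.08]
jig xy mm [ -47.1 -148.8]
[ 0.284 -0.078  0.044  0.   ]
```

Call:
servo_tool([
  {"tx":0.3,"ty":-0.08,"tz":-0.05,"spin":0},
  {"tx":0.5,"ty":0,"tz":0,"spin":0},
  {"tx":0.5,"ty":0,"tz":0,"spin":0},
  {"tx":0.5,"ty":0,"tz":0,"spin":0},
  {"tx":0.5,"ty":0,"tz":0,"spin":0},
  {"tx":0,"ty":0,"tz":0,"spin":0},
])

```text
t: 23.75
tool_pos: [0.4862, -0.1131, 0.0222]
ee_rot: [-2.536, -1.853, -0.001]
force: [0.6, 1.6, 0.9]
gripper_width: 0.343
finger_force: 30.0
```

```bash
python3 -c "
from h import *
rep();x,y=jig(-.0479,-.095);print(go(x,y,.0221,JY))"
```

```text
t 23.75 pos [ 0.4862 -0.1131  0.0222] phi -0.3087 tilt [ 0.     0.001 -1.   ] F [0.6 1.6 0.9] w 31.6 q [ 0.17  0.52  0.01  2.07 -0.01  0.55 -0.13]
jig xy mm [ -48.  -124.7]
[2.969e+00 1.300e-02 5.000e-03 1.000e-03]
```

Call:
servo_tool([
  {"tx":0.5,"ty":0,"tz":0,"spin":0},
  {"tx":0.5,"ty":0,"tz":0,"spin":0},
  {"tx":0.5,"ty":0,"tz":0,"spin":0},
  {"tx":0.4,"ty":0,"tz":0,"spin":0},
  {"tx":0.4,"ty":0,"tz":0,"spin":0},
  {"tx":0,"ty":0,"tz":0,"spin":0},
])

```text
t: 24.5
tool_pos: [0.4931, -0.0914, 0.0221]
ee_rot: [-2.537, -1.853, -0.001]
force: [0.3, 1.0, 2.4]
gripper_width: 0.348
finger_force: 30.0
```

```bash
python3 -c "
from h import *
rep()
for n in('top','scene'): snap(n,n+'6')
a=cv2.imread('pics/scene6.png'); a=cv2.resize(a[150:230,260:380],None,fx=5,fy=5,interpolation=cv2.INTER_CUBIC); cv2.imwrite('pics/c6.png',a)"
```

```text
t 24.5 pos [ 0.4931 -0.0914  0.0221] phi -0.309 tilt [ 0.     0.001 -1.   ] F [0.3 1.  2.4] w 32.0 q [ 0.12  0.52  0.01  2.06 -0.01  0.56 -0.17]
jig xy mm [ -48.1 -101.9]
```

View pics/c6.png

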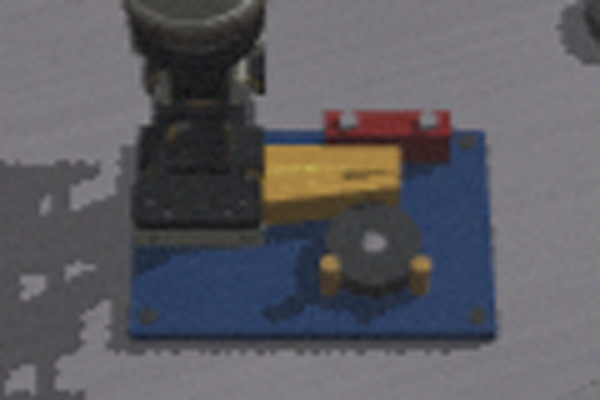

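The wedge tip at (400,175) lies between the bar and the blank with nothing touching. Release it and push from the butt with shut fingers.

Call:
servo_tool([
  {"tx":0,"ty":0,"tz":0,"spin":0},
  {"tx":0,"ty":0,"tz":0,"spin":0},
  {"tx":0,"ty":0,"tz":0,"spin":0},
  {"tx":0,"ty":0,"tz":-2,"spin":0},
  {"tx":0,"ty":0,"tz":-3,"spin":0},
  {"tx":-2,"ty":0,"tz":0,"spin":0},
  {"tx":-2,"ty":0,"tz":0,"spin":0},
  {"tx":0,"ty":0,"tz":0,"spin":0},
], claw=100)

```text
t: 25.6
tool_pos: [0.4799, -0.132, 0.0721]
ee_rot: [2.541, 1.848, -0.001]
force: [1.1, 0.5, -1.2]
gripper_width: 0.606
finger_force: 0.0
```

Call:
servo_tool([
  {"tx":0,"ty":0,"tz":0,"spin":0},
  {"tx":0,"ty":0,"tz":0,"spin":0},
  {"tx":0,"ty":0,"tz":0,"spin":0},
  {"tx":0,"ty":0,"tz":0,"spin":0},
  {"tx":0,"ty":0,"tz":0,"spin":0},
  {"tx":0,"ty":0,"tz":0,"spin":0},
], claw=255)

```text
t: 26.35
tool_pos: [0.4806, -0.1303, 0.0721]
ee_rot: [-2.538, -1.852, 0.0]
force: [0.3, -0.5, -0.2]
gripper_width: 0.021
finger_force: 0.0
```

```bash
python3 -c "
from h import *
rep();x,y=jig(-.0479,-.142);print(go(x,y,.024,JY))"
```

```text
t 26.35 pos [ 0.4806 -0.1303  0.0721] phi -0.31 tilt [-0.  0. -1.] F [ 0.3 -0.5 -0.2] w 1.9 q [ 0.2   0.42  0.02  2.06 -0.01  0.66 -0.09]
jig xy mm [ -48.2 -142.8]
[ 0.082  0.026  4.809 -0.   ]
```

Call:
servo_tool([
  {"tx":0,"ty":0.02,"tz":2,"spin":0},
  {"tx":0,"ty":0,"tz":2,"spin":0},
  {"tx":0,"ty":0,"tz":0.8,"spin":0},
  {"tx":0.4,"ty":0,"tz":0,"spin":0},
  {"tx":0.4,"ty":0,"tz":0,"spin":0},
  {"tx":0.4,"ty":0,"tz":0,"spin":0},
  {"tx":0.3,"ty":0,"tz":0,"spin":0},
  {"tx":0.3,"ty":0,"tz":0,"spin":0},
  {"tx":0.3,"ty":0,"tz":0,"spin":0},
  {"tx":0.3,"ty":0,"tz":0,"spin":0},
  {"tx":0,"ty":0,"tz":0,"spin":0},
])

```text
t: 27.72
tool_pos: [0.4882, -0.107, 0.024]
ee_rot: [-2.537, -1.852, -0.0]
force: [-0.5, 0.8, -0.4]
gripper_width: 0.007
finger_force: 0.0
```

```bash
python3 -c "
from h import *
rep()"
```

```text
t 27.73 pos [ 0.4882 -0.107   0.024 ] phi -0.3094 tilt [-0.  0. -1.] F [-0.5  0.8 -0.4] w 0.6 q [ 0.15  0.52  0.01  2.07 -0.01  0.56 -0.14]
jig xy mm [ -48.  -118.3]
```

Call:
servo_tool([
  {"tx":0.2,"ty":0,"tz":0,"spin":0},
  {"tx":0.2,"ty":0,"tz":0,"spin":0},
  {"tx":0,"ty":0,"tz":0,"spin":0},
])

```text
t: 28.1
tool_pos: [0.4894, -0.1035, 0.0241]
ee_rot: [-2.537, -1.852, -0.0]
force: [-0.4, -0.4, -0.5]
gripper_width: 0.009
finger_force: 0.0
```

Call:
servo_tool([
  {"tx":0.2,"ty":0,"tz":0,"spin":0},
  {"tx":0.2,"ty":0,"tz":0,"spin":0},
  {"tx":0,"ty":0,"tz":0,"spin":0},
])

```text
t: 28.48
tool_pos: [0.4907, -0.0996, 0.0241]
ee_rot: [-2.537, -1.852, -0.0]
force: [0.9, -0.4, -0.1]
gripper_width: 0.003
finger_force: 0.0
```

Call:
servo_tool([
  {"tx":0.2,"ty":0,"tz":0,"spin":0},
  {"tx":0.2,"ty":0,"tz":0,"spin":0},
  {"tx":0,"ty":0,"tz":0,"spin":0},
])

```text
t: 28.85
tool_pos: [0.4919, -0.0958, 0.0241]
ee_rot: [-2.537, -1.852, -0.0]
force: [-0.5, 0.2, 0.1]
gripper_width: -0.001
finger_force: 0.0
```

Call:
servo_tool([
  {"tx":0.2,"ty":0,"tz":0,"spin":0},
  {"tx":0.2,"ty":0,"tz":0,"spin":0},
  {"tx":0,"ty":0,"tz":0,"spin":0},
])

```text
t: 29.22
tool_pos: [0.4931, -0.0919, 0.0241]
ee_rot: [-2.537, -1.852, -0.0]
force: [-0.0, -0.0, 0.2]
gripper_width: 0.003
finger_force: 0.0
```

```bash
python3 -c "
from h import *
rep()
for n in('top','scene'): snap(n,n+'7')
a=cv2.imread('pics/scene7.png'); a=cv2.resize(a[150:230,260:380],None,fx=5,fy=5,interpolation=cv2.INTER_CUBIC); cv2.imwrite('pics/c7.png',a)"
```

```text
t 29.23 pos [ 0.4931 -0.0919  0.0241] phi -0.3096 tilt [ 0.  0. -1.] F [-0.  -0.   0.2] w 0.3 q [ 0.12  0.52  0.01  2.06 -0.01  0.56 -0.17]
jig xy mm [ -47.9 -102.4]
```

View pics/c7.png

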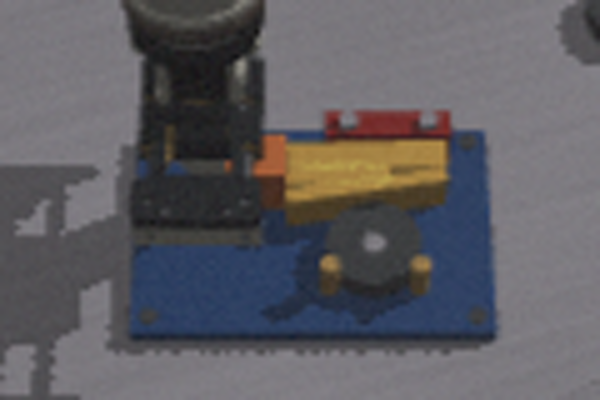

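The wedge slides freely ahead of the fingers, with its tip now at (446,165) and its straight face along the bar. Continue in small steps.

Call:
servo_tool([
  {"tx":0.15,"ty":0,"tz":0,"spin":0},
  {"tx":0.15,"ty":0,"tz":0,"spin":0},
  {"tx":0,"ty":0,"tz":0,"spin":0},
])

```text
t: 29.7
tool_pos: [0.4939, -0.0893, 0.0241]
ee_rot: [-2.538, -1.852, -0.0]
force: [-0.2, 0.8, 0.0]
gripper_width: 0.004
finger_force: 0.2
```

Call:
servo_tool([
  {"tx":0.15,"ty":0,"tz":0,"spin":0},
  {"tx":0.15,"ty":0,"tz":0,"spin":0},
  {"tx":0,"ty":0,"tz":0,"spin":0},
])

```text
t: 30.08
tool_pos: [0.4948, -0.0864, 0.0241]
ee_rot: [-2.537, -1.852, 0.0]
force: [-1.0, -0.6, 0.1]
gripper_width: 0.004
finger_force: 0.3
```

```bash
python3 -c "
from h import *
rep()"
```

```text
t 30.07 pos [ 0.4948 -0.0864  0.0241] phi -0.3097 tilt [-0.  0. -1.] F [-1.  -0.6  0.1] w 0.4 q [ 0.11  0.52  0.01  2.06 -0.01  0.56 -0.18]
jig xy mm [-48.  -96.7]
```

Call:
servo_tool([
  {"tx":0.15,"ty":0,"tz":0,"spin":0},
  {"tx":0.15,"ty":0,"tz":0,"spin":0},
  {"tx":0,"ty":0,"tz":0,"spin":0},
])

```text
t: 30.45
tool_pos: [0.4959, -0.0835, 0.0241]
ee_rot: [-2.537, -1.852, -0.001]
force: [-0.1, -0.7, -0.1]
gripper_width: 0.007
finger_force: 0.2
```

Call:
servo_tool([
  {"tx":0.15,"ty":0,"tz":0,"spin":0},
  {"tx":0.15,"ty":0,"tz":0,"spin":0},
  {"tx":0,"ty":0,"tz":0,"spin":0},
])

```text
t: 30.82
tool_pos: [0.4968, -0.0806, 0.0241]
ee_rot: [2.537, 1.852, 0.0]
force: [0.1, -1.1, -0.0]
gripper_width: 0.007
finger_force: 0.2
```

```bash
python3 -c "
from h import *
rep()"
```

```text
t 30.82 pos [ 0.4968 -0.0806  0.0241] phi -0.3097 tilt [ 0.  0. -1.] F [ 0.1 -1.1 -0. ] w 0.6 q [ 0.1   0.52  0.01  2.06 -0.01  0.56 -0.19]
jig xy mm [-47.9 -90.5]
```

Call:
servo_tool([
  {"tx":0.15,"ty":0,"tz":0,"spin":0},
  {"tx":0.15,"ty":0,"tz":0,"spin":0},
  {"tx":0,"ty":0,"tz":0,"spin":0},
])

```text
t: 31.2
tool_pos: [0.4977, -0.0777, 0.0241]
ee_rot: [-2.538, -1.852, -0.001]
force: [-0.6, -0.3, -0.4]
gripper_width: 0.002
finger_force: 0.2
```

Call:
servo_tool([
  {"tx":0.1,"ty":0,"tz":0,"spin":0},
  {"tx":0.1,"ty":0,"tz":0,"spin":0},
  {"tx":0,"ty":0,"tz":0,"spin":0},
])

```text
t: 31.58
tool_pos: [0.4981, -0.0761, 0.0241]
ee_rot: [-2.538, -1.852, 0.0]
force: [-1.4, -0.6, -0.6]
gripper_width: 0.004
finger_force: 0.6
```

```bash
python3 -c "
from h import *
rep()"
```

```text
t 31.57 pos [ 0.4981 -0.0761  0.0241] phi -0.3099 tilt [-0. -0. -1.] F [-1.4 -0.6 -0.6] w 0.4 q [ 0.09  0.52  0.01  2.06 -0.01  0.56 -0.2 ]
jig xy mm [-48.  -85.8]
```

Call:
servo_tool([
  {"tx":0.1,"ty":0,"tz":0,"spin":0},
  {"tx":0.1,"ty":0,"tz":0,"spin":0},
  {"tx":0,"ty":0,"tz":0,"spin":0},
])

```text
t: 31.95
tool_pos: [0.4985, -0.0749, 0.0241]
ee_rot: [2.538, 1.851, -0.001]
force: [-2.3, -4.0, 1.4]
gripper_width: 0.005
finger_force: 2.5
```

Call:
servo_tool([
  {"tx":0.1,"ty":0,"tz":0,"spin":0},
  {"tx":0.1,"ty":0,"tz":0,"spin":0},
  {"tx":0,"ty":0,"tz":0,"spin":0},
])

```text
t: 32.33
tool_pos: [0.4987, -0.0739, 0.0241]
ee_rot: [2.538, 1.85, -0.003]
force: [-2.9, -7.1, 1.2]
gripper_width: 0.003
finger_force: 3.7
```

```bash
python3 -c "
from h import *
rep()"
```

```text
t 32.33 pos [ 0.4987 -0.0739  0.0241] phi -0.3111 tilt [-0.001 -0.001 -1.   ] F [-2.9 -7.1  1.2] w 0.3 q [ 0.08  0.52  0.02  2.06 -0.01  0.57 -0.21]
jig xy mm [-48.1 -83.5]
```

Resistance has risen to about 7.6 N. I'll build it up to about 16 N.

Call:
servo_tool([
  {"tx":0.15,"ty":0,"tz":0,"spin":0},
  {"tx":0.15,"ty":0,"tz":0,"spin":0},
  {"tx":0,"ty":0,"tz":0,"spin":0},
  {"tx":0,"ty":0,"tz":0,"spin":0},
])

```text
t: 32.83
tool_pos: [0.4991, -0.0727, 0.0241]
ee_rot: [2.539, 1.848, -0.005]
force: [-3.6, -11.0, 3.4]
gripper_width: 0.005
finger_force: 5.6
```

```bash
python3 -c "
from h import *
rep()"
```

```text
t 32.83 pos [ 0.4991 -0.0727  0.0241] phi -0.3124 tilt [-0.002 -0.003 -1.   ] F [ -3.6 -11.    3.4] w 0.5 q [ 0.07  0.52  0.02  2.06 -0.01  0.57 -0.21]
jig xy mm [-48.1 -82.3]
```

Call:
servo_tool([
  {"tx":0.15,"ty":0,"tz":0,"spin":0},
  {"tx":0.15,"ty":0,"tz":0,"spin":0},
  {"tx":0,"ty":0,"tz":0,"spin":0},
  {"tx":0,"ty":0,"tz":0,"spin":0},
])

```text
t: 33.33
tool_pos: [0.4994, -0.0718, 0.0241]
ee_rot: [2.54, 1.846, -0.008]
force: [-6.5, -14.9, 5.8]
gripper_width: 0.006
finger_force: 7.8
```

```bash
python3 -c "
from h import *
rep()"
```

```text
t 33.33 pos [ 0.4994 -0.0718  0.0241] phi -0.3139 tilt [-0.003 -0.005 -1.   ] F [ -6.5 -14.9   5.8] w 0.6 q [ 0.07  0.52  0.02  2.05 -0.01  0.57 -0.22]
jig xy mm [-48.1 -81.3]
```

Call:
servo_tool([
  {"tx":-0.4,"ty":0,"tz":0,"spin":0},
  {"tx":-0.5,"ty":0,"tz":0,"spin":0},
  {"tx":-1,"ty":0,"tz":0,"spin":0},
  {"tx":-1.5,"ty":0,"tz":0,"spin":0},
  {"tx":-1.5,"ty":0,"tz":-2,"spin":0},
  {"tx":-3,"ty":0,"tz":-3,"spin":0},
  {"tx":-5,"ty":0,"tz":-3,"spin":0},
  {"tx":-5,"ty":0,"tz":-3,"spin":0},
  {"tx":-5,"ty":0,"tz":0,"spin":0},
  {"tx":0,"ty":0,"tz":0,"spin":0},
  {"tx":0,"ty":0,"tz":0,"spin":0},
])

```text
t: 34.7
tool_pos: [0.4309, -0.2845, 0.1339]
ee_rot: [-2.538, -1.85, -0.0]
force: [0.1, 0.6, -0.0]
gripper_width: 0.01
finger_force: 0.0
```

```bash
python3 -c "
from h import *
rep()
for n in('top','scene'): snap(n,n+'8')
a=cv2.imread('pics/scene8.png'); b=cv2.imread('pics/top8.png')
f=lambda i:cv2.resize(i,None,fx=5,fy=5,interpolation=cv2.INTER_CUBIC)
cv2.imwrite('pics/c8.png',np.vstack([f(a[165:223,280:365]),f(b[187:247,275:360])]))
from fit import *
w=np.r_[jig(-.046,-.051),JY+np.pi/2]
fit('wedge',['top8','scene8'],w)"
```

```text
t 34.7 pos [ 0.4309 -0.2845  0.1339] phi -0.3109 tilt [-0.     0.001 -1.   ] F [ 0.1  0.6 -0. ] w 0.9 q [ 0.47  0.35  0.07  1.98 -0.03  0.81  0.25]
jig xy mm [ -48.4 -304.8]
wedge top8 [ 0.5111 -0.0427  1.2673] 15.4058 580.0
wedge scene8 [ 0.4996 -0.039   1.2651] 64.1265 585.0
wedge both [ 0.5101 -0.042   1.2767] 274.9552 1165.0
```

View pics/c8.png

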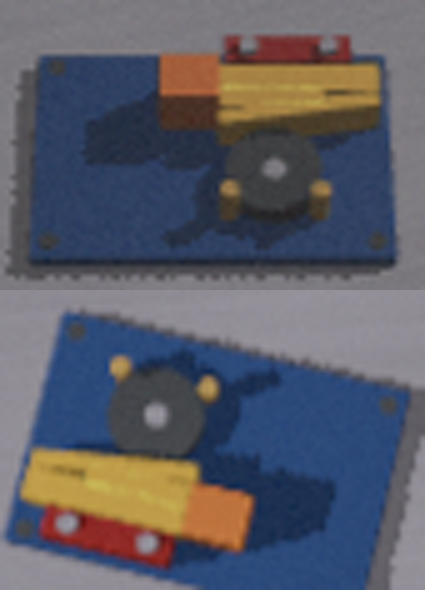

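Both views show the blank against both pins, and the wedge flat along the bar and touching the blank. The arm is clear, so I hand in.

```bash
python3 -c "
from plant import r
print(r.finish_job())"
```

```text
the job is handed in; nothing more can be done
None
```

I handed the job in at about 35 s: the blank is flat on the jig against both pins, and the wedge was pushed snug with about 16 N between it and the stop bar and released; the judge's verdict wasn't shown.

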